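Free the parts turntable, bring the knob jar to the front and hold it

TASK

The chrome rail piece in the white rack pokes in over the parts turntable and keeps it from turning. Slide the rail back along the rack until its end is clear of the turntable, leaving it lying through both arches; then take the one jar that has a tall knob on its lid by that knob, turn the turntable until this jar stands at the front pointer, and finish while still gripping the knob to hold the turntable still. Leave the loose things lying around undisturbed.

Things in the scene. Friction and masses are not known exactly. Their poses are not given: they have to be found in the camera images.
- turntable (a joint): Round white turntable, 240 mm across, top face 26 mm above the work surface. Value in rad, positive anticlockwise from above; 0 when the knob jar stands exactly at the front pointer. Starts between 1.1 and 2.0: turn it back clockwise to 0 (end stops at -3.1 and 3.1). Light friction (under 1 N at the knob); it stays where it is left.
- axle (a point): The turntable's axle at its top face, fixed. x points away from the pointer, y towards the rack; the knob jar's final place is 85 mm along -x. Round the axle at 85 mm are six places: five hold jars fixed to the turntable (48 mm across, lids 51 mm across, lid tops 96 mm above the work surface); the sixth, opposite the knob jar, is empty.
- pointer (a point): Top of the front pointer, a white stub 14 x 12 mm, 46 mm high, standing on a tongue of the turntable's base just outside the turntable's edge, 134 mm from the axle.
- knob_jar: The jar with the knob: clear jar with grey lid like the others, fixed on the turntable, but with an upright round knob on its lid, 20 mm across and 45 mm tall (from 96 to 141 mm above the work surface). Origin: centre of the jar's underside.
- knob (a point): Centre of the knob of the knob jar, half-way up (118 mm above the work surface; the lid lies 22 mm below). The other jars' lids are all below the knob's foot.
- rack: Fixed white plastic rack on a 90 x 200 mm base 12 mm thick; origin under its centre, y along the rail away from the turntable. Two arches at y = -80 and +80 mm, each 22 mm thick, 64 mm wide, 75 mm high, opening 28 mm wide; between them the rail lies bare over 138 mm. An open clamp lever (top at 89 mm) lies on the outer arch, pointing outwards.
- rack_mid (a point): Point on the rail's axis half-way between the arches, 47.5 mm above the work surface and 35.5 mm above the rack's base plate.
- rail: Chrome shower rail piece, 25 mm in diameter, 300 mm long, 0.2 to 0.42 kg, loose, lying level through both arches; origin at the middle of its length on its axis, y along it, pointing away from the turntable; a flange 42 mm across at its +y end, 8 mm thick.
- rail_tip (a point): Centre of the rail's end over the turntable (its -y end). It starts 68 to 88 mm from the axle; it is clear of the turntable when more than 120 mm from the axle, and leaves the inner arch when more than about 180 mm from it.
- float_arm: Bystander: green plastic float arm, about 290 mm long, lying, 40 mm high; origin under its middle, x along it.
- drain_key: Bystander: steel T-handled drain key, about 220 mm long, lying, 18 mm high; origin under its middle, x along it.
- plunger_handle: Bystander: black rubber-tipped plunger handle, 300 mm long, lying, 34 mm high; origin under its middle, x along it.
- slip_nut: Bystander: brass slip nut ring, 54 mm across, 16 mm high, near the turntable; origin at the centre of its underside.
- sealant_tin: Bystander: tin 68 mm across, 85 mm high, standing; origin at the centre of its underside.
- tap_spindle: Bystander: brass tap spindle, 32 mm across, 65 mm high, standing; origin at the centre of its underside.
- wrench: Bystander: steel wrench, lying, low; origin under its middle, x along it.

How it is judged:
By the outcome, as a careful person would: the job done as asked, in the order asked, and still so for the second after the job is handed in, while the arm keeps its last pose, push and grip.
It also fails if it takes over 54 s, if anything falls off the work surface, if the arm or the gripper's body presses on something with over 40 N, if the wrist force passes 120 N, or if a joint passes its speed limit or range.

ROBOT

A 6-joint arm with a two-finger parallel gripper is mounted at the origin on the work surface. World frame = base frame: x ahead of the robot, y to its left, z up, the work surface at z = 0. Lengths are in m, angles in rad, forces in N, time in s.
With the tool pointing down it reaches from about 0.25 to 0.8 m from the base axis. Payload 8.5 kg.
Tool frame: the origin (TCP) lies at the very end of the fingers, on their centre line; the grasp point (between the pads) lies 19 mm behind it (r.grasp_offset is the distance from the TCP to the grasp point, in m); z points along the fingers, y is the direction in which the jaws open and shut (so a half turn about z gives the same grasp; the last joint's range is limited). The gripper opens to 85 mm and grips with 20 to 120 N. Pads are 22 mm wide; open, the fingers measure 114 mm over their backs; the gripper's body (76 mm by 85 mm) begins 54 mm behind the grasp point. The pads swing forward as they close: fully open they stand 13 mm farther back than shut.
Start: joints at [-1.186, 0.238, -0.013, 1.319, 0, 1.571], TCP at [0.197, -0.487, 0.231] pointing down, gripper open.
Joint ranges: [-2.66, 2.66], [-1.03, 1.9], [-1.14, 1.46], [-1.82, 2.27], [-1.45, 1.34], [-3.14, 3.14]. Speed limits (rad/s): [2.22, 2.22, 2.79, 3.14, 3.14, 3.14].

INTERFACE

Orientations are given as [roll, pitch, yaw] about the fixed x, y, z axes, in that order (R = Rz(yaw) Ry(pitch) Rx(roll)).
In Python, from cell import telemetry, eyes, ticket, r gives the robot as it stands.
- The arm moves only by the tool step_arm, never from a script. Its arguments are lists of equal length, an entry for each row: "gripper": the opening, from 0 (shut) to 1 (fully open); "travel": the shift along the tool's x, y, z in mm, a list of three; "yaw": the turn about the tool's z in rad. In form: {"gripper": [gripper, ...], "travel": [[tx, ty, tz], ...], "yaw": [yaw, ...]}. A call has 1 to 12 rows; each row shifts and turns the commanded pose from where the row before left it, along the tool's axes as they then stand; what a row does not reach is not made up. A row lasts 1/8 s, in which the tool goes at most 62.5 mm and 10.7 degrees, less where a joint would pass 70% of its speed; a pose out of reach is approached as far as the arm can. A call with a gripper value outside its range is refused whole. The fingers move at their own pace and stop on an object; "newtons" is the grip in N (left out, the last holds). Time passes only in rows, so rows that do not move let the fingers close. It gives the time, the measured TCP pose, the force and the opening at its end, in the units of the state.
- telemetry.get_obs(): the state, without advancing time (a new reading comes with each control period).
- eyes.camera(name): name is "scene" or "top"; returns the picture (400x640x3 uint8, blue, green, red); there is no depth.
- eyes.calibration(name): a dict with "fx", "fy", "cx", "cy" (pixels), "world_to_cam" (4x4, takes a point from world to camera coordinates). Camera axes: x right, y up, looking along -z (the intrinsics and any distortion apply to the point x, -y, -z); pixel columns grow to the right and rows downward; lengths in m; the calibration is good to about 2 mm. A picture is of the moment at which its call begins. calibration takes no time and is no camera call.
- ticket.job_done(): hands the job in, once; it reports no verdict.
The state is a dict: "t": time; "q": joint angles; "qvel": joint speeds; "tau": joint torques, N m; "tool_pos": TCP position; "tool_rot": TCP orientation; "force": force on the tool from outside, world axes, zero at the start; "moment": the same for the moment, N m; "grip_width": finger opening in m.
Only numpy, scipy, OpenCV 4.12 (cv2) and the standard library are available. Lean on these libraries where they do the work, as an engineer would, in place of code of your own. Each camera call takes 0.05 s, during which the arm holds its last target.

## Working session

There is one attempt and no reset: what is moved stays moved. The work goes in short steps, Python scripts to look and compute and a tool call to move; the robot and the scene stay as the last step left them, time stands still between calls to the robot, and variables do not carry over. Pictures are saved under pics/ and viewed, and the job is handed in when it is done.

Besides the shell and the picture viewer there is one more tool, called after ">>>" as a command line: name --pt "numbers of a row" for each row, then --argument value for the rest. step_arm: Moves the arm, as the interface text tells. Its arguments: {"type":"object","properties":{"gripper":{"type":"array","items":{"type":"number"}},"travel":{"type":"array","items":{"type":"array","items":{"type":"number"}}},"yaw":{"type":"array","items":{"type":"number"}},"newtons":{"type":"number"}},"required":["gripper","travel","yaw"]}

```bash
mkdir -p pics; ls; python3 - <<'E'
from cell import telemetry, eyes, ticket, r
import cv2, numpy as np
print(telemetry.get_obs()); print(r.grasp_offset)
for n in ("scene","top"):
    cv2.imwrite(f"pics/{n}0.png",eyes.camera(n)); c=eyes.calibration(n); print(n,c)
E
```

```text
pics
{'t': 0.0, 'q': array([-1.18600672e+00,  2.38781790e-01, -1.42713554e-02,  1.31921826e+00,
        2.37303141e-05,  1.57081962e+00]), 'qvel': array([-0.00051778, -0.00019635,  0.00035515,  0.00108125,  0.00066017,
       -0.00220045]), 'tau': array([ 4.39352571e-04, -5.38780224e+01,  3.46433258e+01,  1.84855436e-02,
        6.24680787e-07,  7.47364027e-06]), 'tool_pos': array([ 0.1969104 , -0.48620662,  0.23067045]), 'tool_rot': array([-3.14011757e+00, -2.36959351e-05,  3.84766279e-01]), 'force': array([ 0.49711009, -0.12127867, -0.69837792]), 'moment': array([0.02913451, 0.00674808, 0.03344576]), 'grip_width': 0.08530390869207513}
0.0187
scene {'fx': 467.05282687140175, 'fy': 467.05282687140175, 'cx': 313.9513000574898, 'cy': 199.80549377912942, 'world_to_cam': array([[ 0.09451581,  0.99547956, -0.00933826, -0.0330592 ],
       [-0.74224273,  0.07671718,  0.66572532,  0.35772675],
       [ 0.66343236, -0.05599032,  0.74613845, -1.76639704],
       [ 0.        ,  0.        ,  0.        ,  1.        ]])}
top {'fx': 386.4623707826234, 'fy': 386.4623707826234, 'cx': 313.81931150099246, 'cy': 196.96725659494777, 'world_to_cam': array([[ 0.00389834, -0.99998328, -0.00427172, -0.01595316],
       [ 0.99313266,  0.00337207,  0.11694506, -0.56695267],
       [-0.1169287 , -0.00469828,  0.9931292 , -1.0484918 ],
       [ 0.        ,  0.        ,  0.        ,  1.        ]])}
```

View pics/scene0.png

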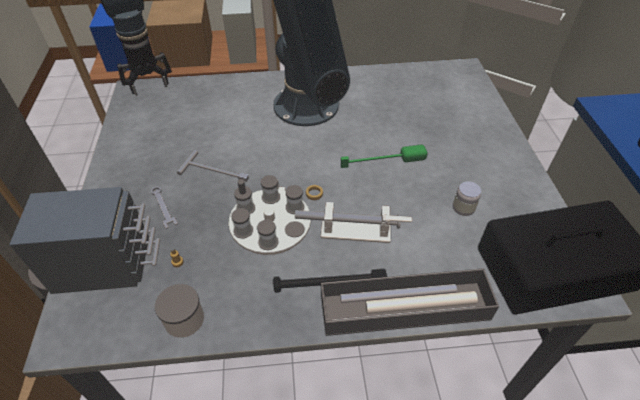

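View pics/top0.png

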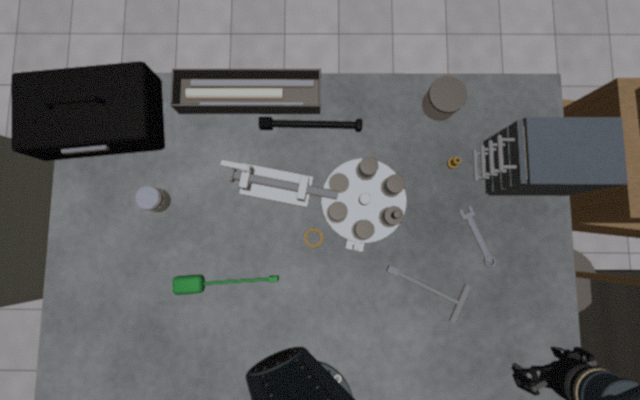

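```bash
cat > h.py <<'E'
import numpy as np, cv2
from cell import telemetry, eyes, ticket, r
def proj(n,P):
    c=eyes.calibration(n); P=np.atleast_2d(P); p=P@c["world_to_cam"][:3,:3].T+c["world_to_cam"][:3,3]
    return np.c_[c["cx"]+c["fx"]*p[:,0]/-p[:,2], c["cy"]+c["fy"]*-p[:,1]/-p[:,2]]
def unproj(n,uv,z):
    c=eyes.calibration(n); W=c["world_to_cam"]; R=W[:3,:3]; o=-R.T@W[:3,3]
    d=R.T@np.array([(uv[0]-c["cx"])/c["fx"],-(uv[1]-c["cy"])/c["fy"],-1.])
    return o+d*(z-o[2])/d[2]
def crop(n,out,x0,y0,w,h,s=5,img=None):
    im=eyes.camera(n) if img is None else img
    a=cv2.resize(im[y0:y0+h,x0:x0+w],None,fx=s,fy=s,interpolation=cv2.INTER_CUBIC)
    for x in range((x0+9)//10*10,x0+w,10):
        cv2.line(a,((x-x0)*s,0),((x-x0)*s,6 if x%50 else 14),(0,0,255),1)
        if x%20==0: cv2.putText(a,str(x),((x-x0)*s-10,24),0,.4,(0,0,255),1)
    for y in range((y0+9)//10*10,y0+h,10):
        cv2.line(a,(0,(y-y0)*s),(6,(y-y0)*s),(0,0,255),1)
        if y%20==0: cv2.putText(a,str(y),(8,(y-y0)*s+4),0,.4,(0,0,255),1)
    cv2.imwrite(out,a)
E
python3 - <<'E'
from h import *
crop("top","pics/t1.png",210,145,210,115,s=3+0,img=cv2.imread("pics/top0.png"))
crop("top","pics/t1a.png",300,145,115,115,s=5,img=cv2.imread("pics/top0.png"))
crop("top","pics/t1b.png",210,145,130,75,s=6,img=cv2.imread("pics/top0.png"))
crop("scene","pics/s1.png",215,165,200,95,s=4,img=cv2.imread("pics/scene0.png"))
E
```

```text
(no output)
```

View pics/t1a.png

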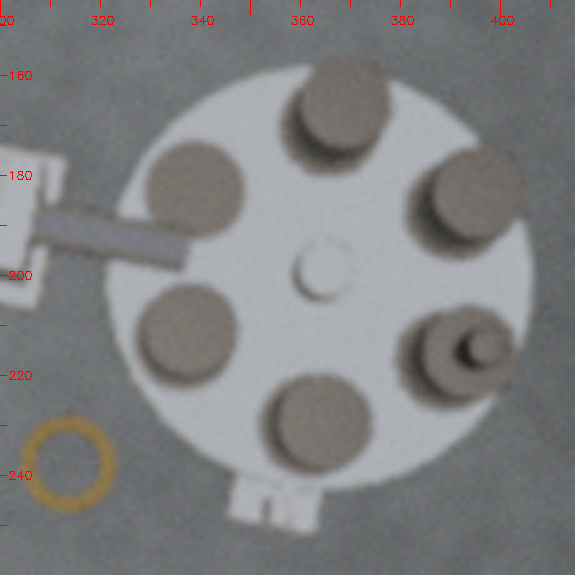

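View pics/t1b.png

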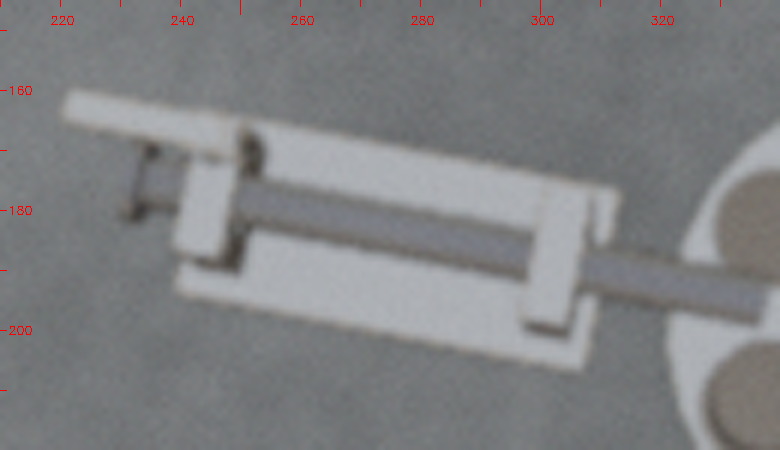

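View pics/s1.png

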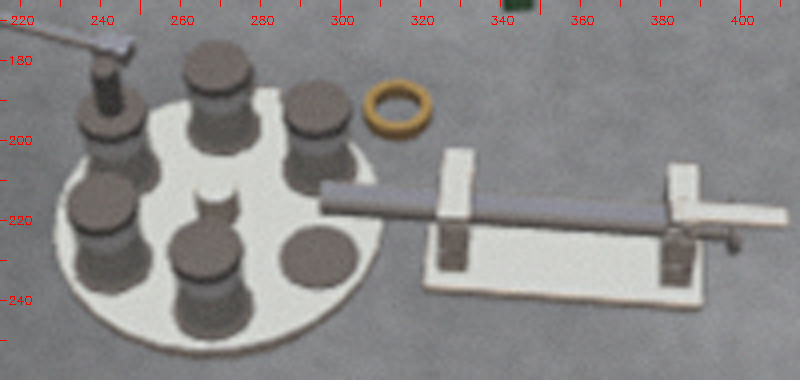

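```bash
python3 - <<'E'
from h import *
crop("top","pics/t2.png",335,225,50,35,s=14,img=cv2.imread("pics/top0.png"))
from scipy.optimize import least_squares
lids=np.array([(368.8,166),(395.2,183.8),(391.5,214.2),(362.8,229.2),(337.3,211.2)])
W=np.array([unproj("top",p,.096) for p in lids]); print(W.round(4))
k=np.array([396.8,214.6]); K=unproj("top",k,.141); print("knob",K)
E_=unproj("top",(339,182.5),.026); print(E_)
for e in [(321.2,201),(406.5,199),(363,242.8),(366,158)]: print(unproj("top",e,.026))
def f(p):
    out=[]
    for i in range(5):
        a=p[2]+np.pi/3*i
        out+=list(p[:2]+.085*np.array([np.cos(a),np.sin(a)])-W[i][:2])
    return out
s=least_squares(f,[.57,-.08,-0.1]);
# order orientation try both signs
def f2(p):
    out=[]
    for i in range(5):
        a=p[2]-np.pi/3*i
        out+=list(p[:2]+.085*np.array([np.cos(a),np.sin(a)])-W[i][:2])
    return out
s2=min((least_squares(f2,[.57,-.08,g]) for g in(-2,-1,0,1,2)),key=lambda q:q.cost)
print(s.cost,s2.x,s2.cost,np.array(s2.fun).round(4))
E
```

```text
[[ 0.643  -0.1601  0.096 ]
 [ 0.5954 -0.2292  0.096 ]
 [ 0.5149 -0.2178  0.096 ]
 [ 0.4754 -0.1423  0.096 ]
 [ 0.5222 -0.0759  0.096 ]]
knob [ 0.51059338 -0.22222735  0.141     ]
[ 0.60931889 -0.08494057  0.026     ]
[ 0.55650178 -0.03466604  0.026     ]
[ 0.56298572 -0.27460666  0.026     ]
[ 0.44014007 -0.15095373  0.026     ]
[ 0.68018907 -0.16213361  0.026     ]
0.024848477485848584 [ 0.55993786 -0.15113785 -0.08780355] 1.8360779119599085e-05 [ 0.0016  0.0015  0.0004  0.001  -0.0037 -0.0029 -0.0001 -0.0014  0.0018
  0.0018]
```

View pics/t2.png

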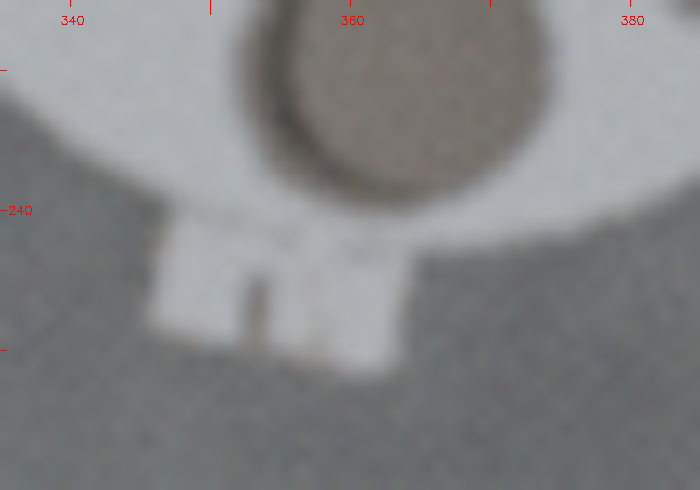

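```bash
python3 - <<'E'
from h import *
U=lambda p,z:unproj("top",p,z)
for nm,p,z in [("tip",(337.2,195),.0475),("rail mid",(280,185),.0475),("rail outer",(236,175.5),.0475),
 ("base NE",(313.2,176.6),.012),("base SE",(307.2,206.6),.012),("base SW",(239.5,193.6),.012),
 ("tongue L",(345.6,248.3),.01),("tongue R",(363.3,252),.01),("tongue mid",(354.5,250.1),.01),("arch in a",(302.5,175.6),.075),("arch in b",(308.5,176.8),.075),("arch c",(297.5,197.7),.075),("flange",(232,179),.0475),
 ("scene tip",(295.5,214),.0475)]:
    print(nm,(unproj("scene",p,z) if "scene" in nm else U(p,z)).round(4))
ax=np.array([.56,-.1535])
E
```

```text
tip [ 0.571  -0.0785  0.0475]
rail mid [0.5984 0.08   0.0475]
rail outer [0.6247 0.2028 0.0475]
base NE [ 0.6284 -0.0118  0.012 ]
base SE [0.5418 0.0049 0.012 ]
base SW [0.5785 0.1988 0.012 ]
tongue L [ 0.4246 -0.1038  0.01  ]
tongue R [ 0.4145 -0.1535  0.01  ]
tongue mid [ 0.4196 -0.1288  0.01  ]
arch in a [0.6203 0.0168 0.075 ]
arch in b [6.17e-01 5.00e-04 7.50e-02]
arch c [0.56   0.0298 0.075 ]
flange [0.6148 0.2137 0.0475]
scene tip [ 0.5721 -0.0741  0.0475]
```

>>> step_arm --gripper '[1, 1, 1, 1, 1, 1, 1, 1, 1, 1, 1, 1]' --pt "20 -12 0" --pt "40 -25 0" --pt "44 -27 0" --pt "44 -27 0" --pt "44 -27 0" --pt "44 -27 0" --pt "44 -27 0" --pt "44 -27 0" --pt "44 -27 0" --pt "44 -27 0" --pt "40 -25 0" --pt "20 -12 0" --yaw '[0, 0, 0, 0, 0, 0, 0, 0, 0, 0, 0, 0]'

```text
t: 1.6
tool_pos: [0.5266, -0.0385, 0.2308]
tool_rot: [-3.141, 0.0, 0.387]
force: [-0.3, -0.3, 0.3]
grip_width: 0.0854
```

>>> step_arm --gripper '[1, 1, 1, 1, 1, 1, 1, 1, 1]' --pt "0 0 0" --pt "0 0 0" --pt "0 0 0" --pt "0 0 0" --pt "0 0 0" --pt "0 0 0" --pt "0 0 0" --pt "0 0 0" --pt "0 0 0" --yaw '[-0.1, -0.16, -0.16, -0.16, -0.16, -0.16, -0.1, 0, 0]'

```text
t: 2.72
tool_pos: [0.5255, -0.0406, 0.2311]
tool_rot: [-3.141, -0.0, 1.383]
force: [-0.8, 0.4, -0.2]
grip_width: 0.0855
```

>>> step_arm --gripper '[1, 1, 1, 1, 1, 1, 1]' --pt "20 10 0" --pt "35 16 20" --pt "35 16 30" --pt "21 10 30" --pt "0 0 21" --pt "0 0 10" --pt "0 0 0" --yaw '[0, 0, 0, 0, 0, 0, 0]'

```text
t: 3.6
tool_pos: [0.5972, 0.0592, 0.1199]
tool_rot: [-3.141, 0.0, 1.385]
force: [0.3, -0.4, -0.1]
grip_width: 0.0855
```

```bash
python3 - <<'E'
from h import *
crop("top","pics/t3.png",210,140,160,110,s=5)
crop("scene","pics/s3.png",215,135,200,125,s=4)
print(telemetry.get_obs()["tool_pos"])
E
```

```text
[0.59783751 0.05890843 0.12121976]
```

View pics/t3.png

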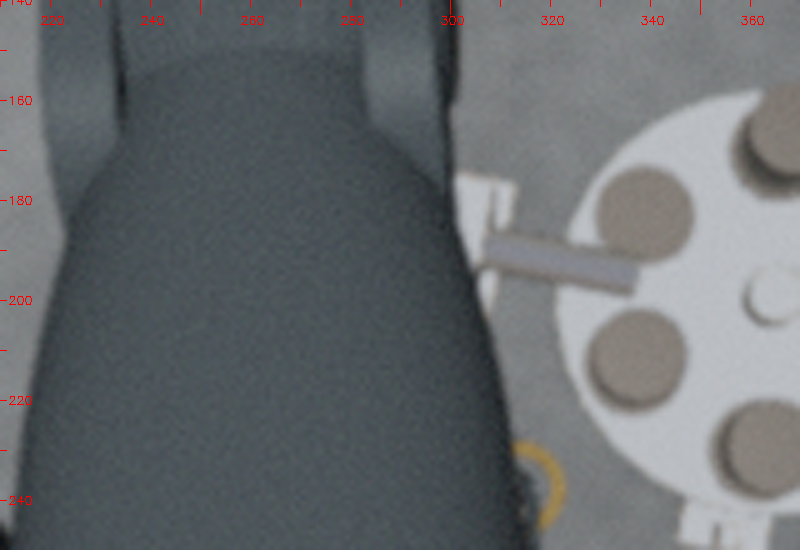

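View pics/s3.png

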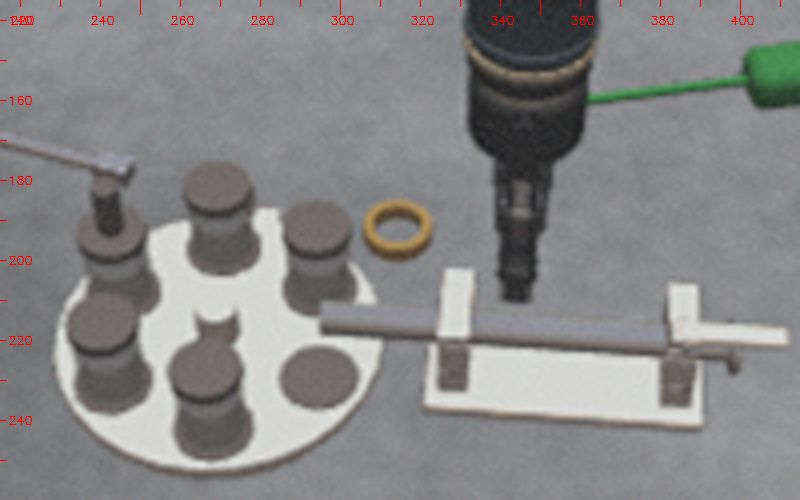

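>>> step_arm --gripper '[1, 1, 1, 1, 1, 1, 1]' --pt "0 0 15" --pt "0 0 20" --pt "0 0 20" --pt "0 0 18" --pt "0 0 12" --pt "0 0 6" --pt "0 0 0" --yaw '[0, 0, 0, 0, 0, 0, 0]'

```text
t: 4.58
tool_pos: [0.5973, 0.0588, 0.0292]
tool_rot: [-3.141, -0.0, 1.385]
force: [-0.9, 0.2, 0.4]
grip_width: 0.0853
```

>>> step_arm --gripper '[0.5, 0.4, 0.3, 0.2, 0.1, 0, 0, 0]' --pt "0 0 0" --pt "0 0 0" --pt "0 0 0" --pt "0 0 0" --pt "0 0 0" --pt "0 0 0" --pt "0 0 0" --pt "0 0 0" --yaw '[0, 0, 0, 0, 0, 0, 0, 0]' --newtons 25

```text
t: 5.58
tool_pos: [0.5977, 0.0589, 0.0297]
tool_rot: [3.141, -0.0, 1.385]
force: [0.8, 0.1, 4.9]
grip_width: 0.024
```

>>> step_arm --gripper '[0, 0, 0, 0]' --pt "4 0 0" --pt "8 0 0" --pt "8 0 0" --pt "0 0 0" --yaw '[0, 0, 0, 0]'

```text
t: 6.08
tool_pos: [0.6015, 0.0786, 0.0297]
tool_rot: [3.141, 0.0, 1.385]
force: [0.9, -0.7, 5.3]
grip_width: 0.0241
```

Sliding freely. Continue another 52 mm (72 total).

>>> step_arm --gripper '[0, 0, 0, 0, 0, 0, 0, 0]' --pt "6 0 0" --pt "9 0 0" --pt "10 0 0" --pt "10 0 0" --pt "10 0 0" --pt "7 0 0" --pt "0 0 0" --pt "0 0 0" --yaw '[0, 0, 0, 0, 0, 0, 0, 0]'

```text
t: 7.08
tool_pos: [0.6113, 0.1297, 0.0297]
tool_rot: [3.14, -0.0, 1.385]
force: [1.9, -0.9, 5.2]
grip_width: 0.0242
```

```bash
python3 - <<'E'
from h import *
crop("scene","pics/s4.png",215,135,200,125,s=4)
E
```

```text
(no output)
```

View pics/s4.png

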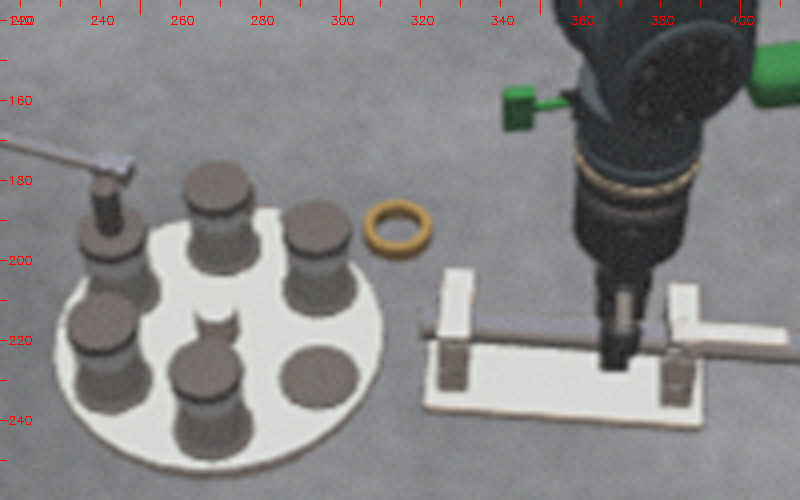

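>>> step_arm --gripper '[0.3, 0.45, 0.6, 0.75, 0.9, 0.9, 0.9]' --pt "0 0 0" --pt "0 0 0" --pt "0 0 0" --pt "0 0 0" --pt "0 0 0" --pt "0 0 0" --pt "0 0 0" --yaw '[0, 0, 0, 0, 0, 0, 0]'

```text
t: 8.0
tool_pos: [0.6106, 0.1296, 0.0293]
tool_rot: [-3.141, -0.0, 1.385]
force: [0.8, -1.3, 0.3]
grip_width: 0.0771
```

>>> step_arm --gripper '[0.9, 0.9, 0.9, 0.9, 0.9, 0.9, 0.9]' --pt "0 0 -10" --pt "0 0 -25" --pt "0 0 -40" --pt "0 0 -40" --pt "0 0 -40" --pt "0 0 -25" --pt "0 0 0" --yaw '[0, 0, 0, 0, 0, 0, 0]'

```text
t: 8.88
tool_pos: [0.6117, 0.1298, 0.2122]
tool_rot: [3.137, -0.002, 1.385]
force: [-0.8, 0.5, -0.6]
grip_width: 0.0765
```

```bash
cat > ov.py <<'E'
from h import *
def overlay(n,img,ax,th0,val,out,box,s):
    x0,y0,w,h=box
    a=cv2.resize(img[y0:y0+h,x0:x0+w],None,fx=s,fy=s,interpolation=cv2.INTER_CUBIC)
    def dr(P,c,closed=True):
        q=((proj(n,P)-[x0,y0]+.5)*s).astype(int); cv2.polylines(a,[q],closed,c,1)
    t=np.linspace(0,2*np.pi,60)[:-1]; circ=lambda c,r,z:np.c_[c[0]+r*np.cos(t),c[1]+r*np.sin(t),t*0+z]
    dr(circ(ax,.12,.026),(0,255,255))
    for i in range(6):
        g=th0+np.pi+val+i*np.pi/3; c=ax+.085*np.array([np.cos(g),np.sin(g)])
        if i!=3: dr(circ(c,.0255,.096),(0,0,255))
        if i==0: dr(circ(c,.010,.141),(0,255,0)); print(n,"knob",c)
    ux=np.array([np.cos(th0),np.sin(th0)]); uy=np.array([-ux[1],ux[0]])
    p=ax-.134*ux
    for z in (.046,):
        for A,B in ((.007,.006),):
            dr([[*(p+sx*A*ux+sy*B*uy),z] for sx,sy in((1,1),(1,-1),(-1,-1),(-1,1))],(255,0,255))
    cv2.imwrite(out,a)
E
python3 - <<'E'
from ov import *
print(unproj("scene",(240.6,180.5),.141),unproj("scene",(319.5,217.3),.0475))
ax=np.array([.560,-.1535]);th=np.radians(-10.4)
overlay("top",cv2.imread("pics/top0.png"),ax,th,1.125,"pics/ov1.png",(300,145,115,115),5)
overlay("scene",cv2.imread("pics/scene0.png"),ax,th,1.125,"pics/ov2.png",(215,165,120,95),6)
E
```

```text
[ 0.51273749 -0.22061206  0.141     ] [ 0.59141601 -0.00652646  0.0475    ]
top knob [ 0.51010759 -0.22231677]
scene knob [ 0.51010759 -0.22231677]
```

View pics/ov1.png

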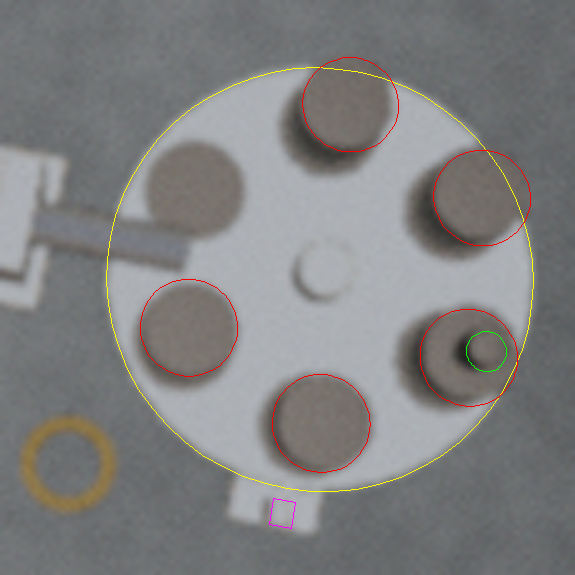

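View pics/ov2.png

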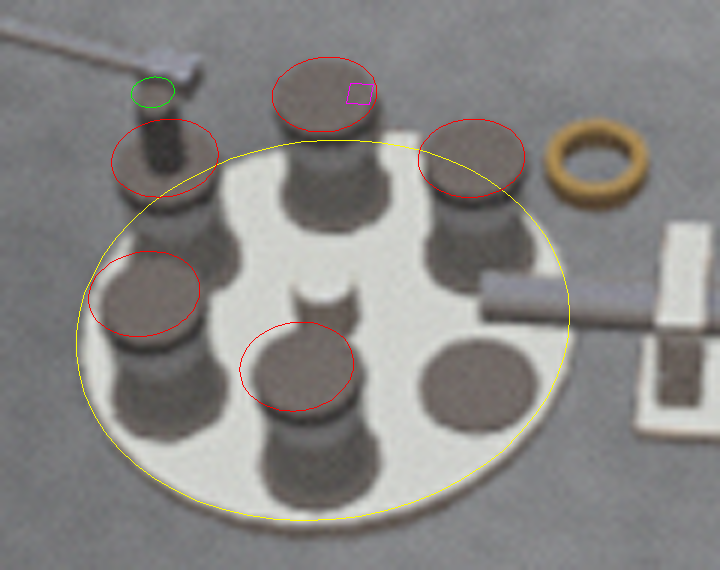

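>>> step_arm --gripper '[0.9, 0.9, 0.9, 0.9, 0.9, 0.9, 0.9, 0.9, 0.9, 0.9, 0.9]' --pt "-20 -2 0" --pt "-45 -4 0" --pt "-55 -5 0" --pt "-61 -6 0" --pt "-61 -6 0" --pt "-61 -5 0" --pt "-40 -4 0" --pt "-20 -1 0" --pt "0 0 0" --pt "0 0 0" --pt "0 0 0" --yaw '[0, 0, 0, 0, 0, 0, 0, 0.147, 0.15, 0.14, 0]'

```text
t: 10.25
tool_pos: [0.5098, -0.2214, 0.2083]
tool_rot: [-3.14, 0.001, 0.948]
force: [-0.4, -0.9, -0.7]
grip_width: 0.0771
```

>>> step_arm --gripper '[0.9]' --pt "0 0 0" --yaw '[0]'

```text
t: 10.38
tool_pos: [0.5104, -0.2211, 0.2088]
tool_rot: [-3.14, 0.0, 0.951]
force: [0.9, -0.2, -0.6]
grip_width: 0.077
```

```bash
python3 - <<'E'
from h import *
o=telemetry.get_obs();print(o["tool_pos"],o["tool_rot"],o["q"])
im=eyes.camera("top"); cv2.imwrite("pics/top5.png",im); crop("top","pics/t5.png",215,145,200,115,s=4,img=im)
crop("scene","pics/s5.png",215,100,200,150,s=4)
E
```

```text
[ 0.51038204 -0.22113406  0.20876283] [-3.14048446e+00  2.58391854e-04  9.50564176e-01] [-4.08844778e-01  3.00634481e-01  1.54754385e-02  1.28677503e+00
 -2.01217762e-05  1.78218385e+00]
```

View pics/t5.png

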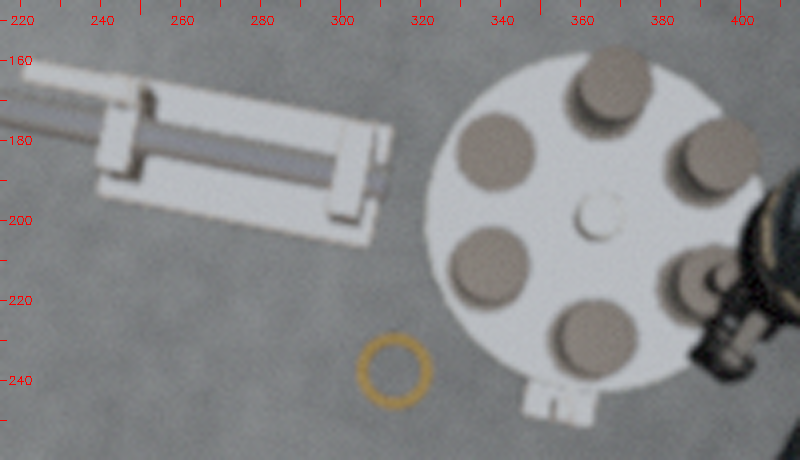

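View pics/s5.png

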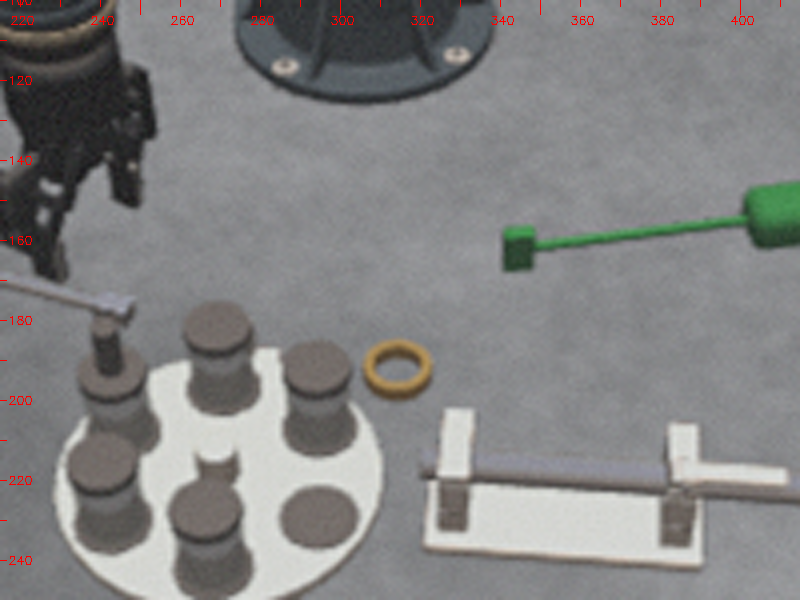

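>>> step_arm --gripper '[0.9, 0.9, 0.9, 0.9, 0.9, 0.9, 0.9]' --pt "0 0 15" --pt "0 0 25" --pt "0 0 25" --pt "0 0 20" --pt "0 0 14" --pt "0 0 6" --pt "0 0 0" --yaw '[0, 0, 0, 0, 0, 0, 0]'

```text
t: 11.35
tool_pos: [0.511, -0.2209, 0.1041]
tool_rot: [-3.141, 0.0, 0.948]
force: [0.2, 0.5, 0.9]
grip_width: 0.0768
```

>>> step_arm --gripper '[0.7, 0.55, 0.45, 0.4, 0.35, 0.35]' --pt "0 0 0" --pt "0 0 0" --pt "0 0 0" --pt "0 0 0" --pt "0 0 0" --pt "0 0 0" --yaw '[0, 0, 0, 0, 0, 0]'

```text
t: 12.1
tool_pos: [0.5111, -0.221, 0.1043]
tool_rot: [-3.142, -0.0, 0.948]
force: [-0.1, 0.3, -0.2]
grip_width: 0.03
```

```bash
python3 - <<'E'
from h import *
crop("scene","pics/s6.png",215,120,120,110,s=6)
E
```

```text
(no output)
```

View pics/s6.png

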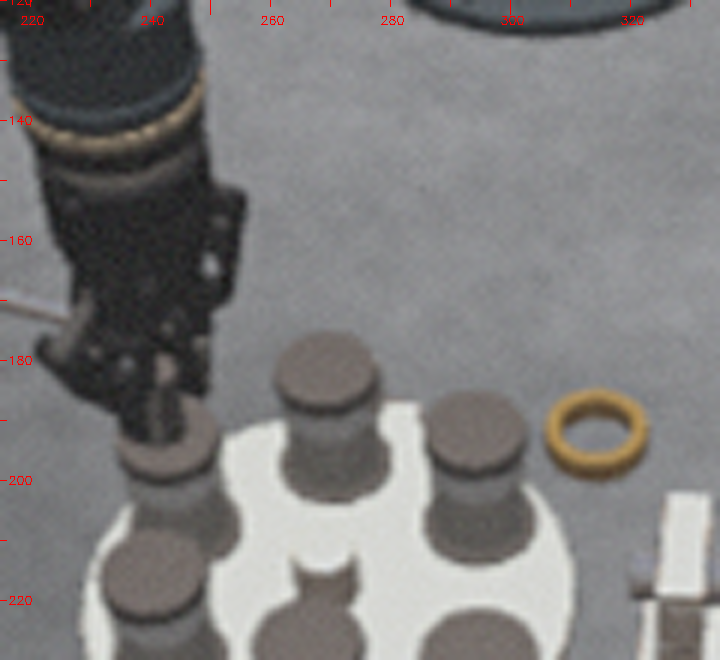

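>>> step_arm --gripper '[0.3, 0.25, 0.2, 0.1, 0, 0, 0]' --pt "0 0 0" --pt "0 0 0" --pt "0 0 0" --pt "0 0 0" --pt "0 0 0" --pt "0 0 0" --pt "0 0 0" --yaw '[0, 0, 0, 0, 0, 0, 0]' --newtons 30

```text
t: 13.02
tool_pos: [0.5111, -0.221, 0.1044]
tool_rot: [3.142, -0.0, 0.948]
force: [-0.4, 0.2, 1.5]
grip_width: 0.0189
```

```bash
python3 - <<'E'
from h import *
o=telemetry.get_obs();print(o["tool_pos"],o["tool_rot"],o["force"],o["moment"],o["grip_width"])
crop("scene","pics/s7.png",215,120,120,110,s=6)
E
```

```text
[ 0.51108715 -0.22102831  0.10435066] [ 3.14157318e+00 -4.85801326e-05  9.47751232e-01] [-0.40514632  0.21016239  1.4762439 ] [0.00305704 0.00038528 0.0335862 ] 0.018926693875482303
```

View pics/s7.png

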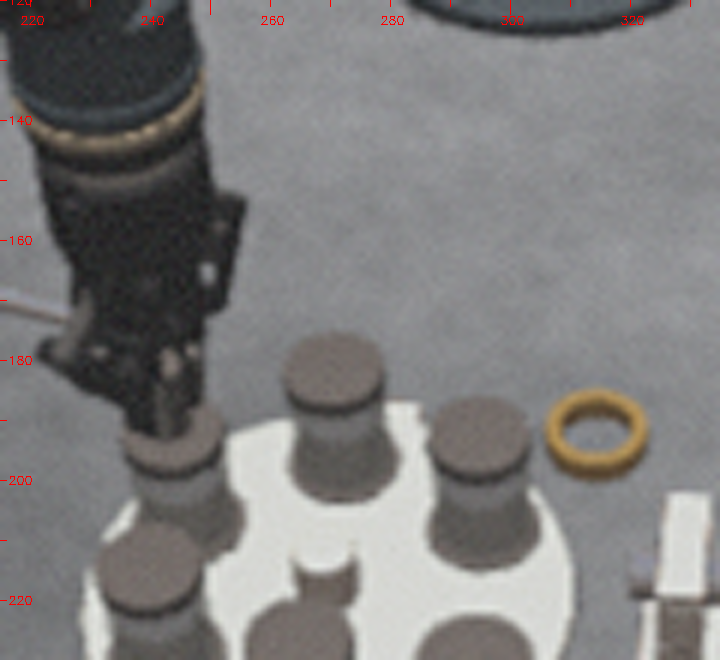

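>>> step_arm --gripper '[0, 0, 0, 0, 0, 0, 0, 0]' --pt "0.1 -4.2 0" --pt "0.4 -8.5 0" --pt "0.4 -8.5 0" --pt "0.4 -8.5 0" --pt "0.4 -8.5 0" --pt "0.4 -8.5 0" --pt "0.1 -4.2 0" --pt "0 0 0" --yaw '[0.05, 0.1, 0.1, 0.1, 0.1, 0.1, 0.05, 0]'

```text
t: 14.08
tool_pos: [0.4818, -0.1803, 0.1044]
tool_rot: [-3.141, -0.002, 0.348]
force: [5.1, 2.4, -1.5]
grip_width: 0.0193
```

```bash
python3 - <<'E'
from h import *
o=telemetry.get_obs();print(o["tool_pos"],o["tool_rot"],o["force"],o["moment"],o["grip_width"])
im=eyes.camera("scene"); cv2.imwrite("pics/scene8.png",im)
crop("scene","pics/s8.png",215,120,120,110,s=6,img=im)
im=eyes.camera("top"); cv2.imwrite("pics/top8.png",im)
crop("top","pics/t8.png",300,145,115,115,s=5,img=im)
E
```

```text
[ 0.48178209 -0.18032053  0.1043502 ] [-3.14124847e+00 -2.34803622e-03  3.48049305e-01] [ 5.06440916  2.38841632 -1.54193994] [ 0.52868183 -0.89722798  0.03255848] 0.019338631421368
```

View pics/s8.png

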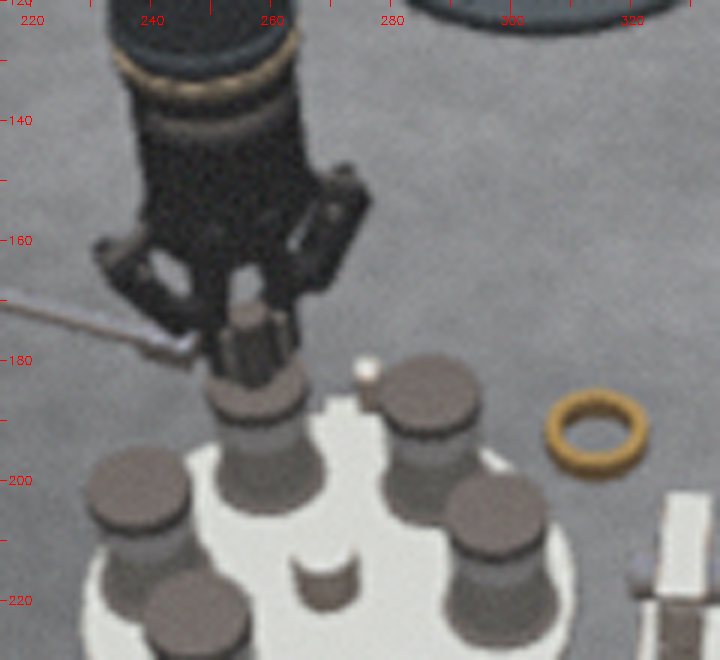

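View pics/t8.png

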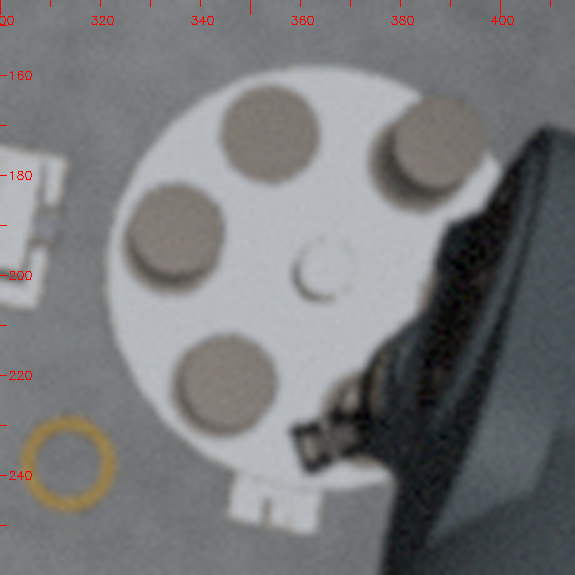

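>>> step_arm --gripper '[0, 0]' --pt "1 0 0" --pt "0 0 0" --yaw '[0, 0]'

```text
t: 14.42
tool_pos: [0.4818, -0.1805, 0.1043]
tool_rot: [-3.141, -0.0, 0.348]
force: [2.5, 2.0, 0.8]
grip_width: 0.0191
```

```bash
cat > fit.py <<'E'
from ov import *
from scipy.optimize import least_squares
# scene8: lid centres read off (crop/6+offset)
def px(c): return np.array(c)/6+[215,120]-.5
E
python3 - <<'E'
from fit import *
o=telemetry.get_obs();print(o["tool_pos"],o["tool_rot"],o["force"])
ax=np.array([.561,-.1525]);th=np.radians(-10.7)
overlay("scene",cv2.imread("pics/scene8.png"),ax,th,.53,"pics/ov8s.png",(215,145,120,95),6)
overlay("top",cv2.imread("pics/top8.png"),ax,th,.53,"pics/ov8t.png",(300,145,115,115),5)
E
```

```text
[ 0.48183451 -0.18048885  0.10433814] [-3.14125287e+00 -4.84921362e-04  3.48084462e-01] [2.45762462 2.03792649 0.75783049]
scene knob [ 0.4809584  -0.18110667]
top knob [ 0.4809584  -0.18110667]
```

View pics/ov8s.png

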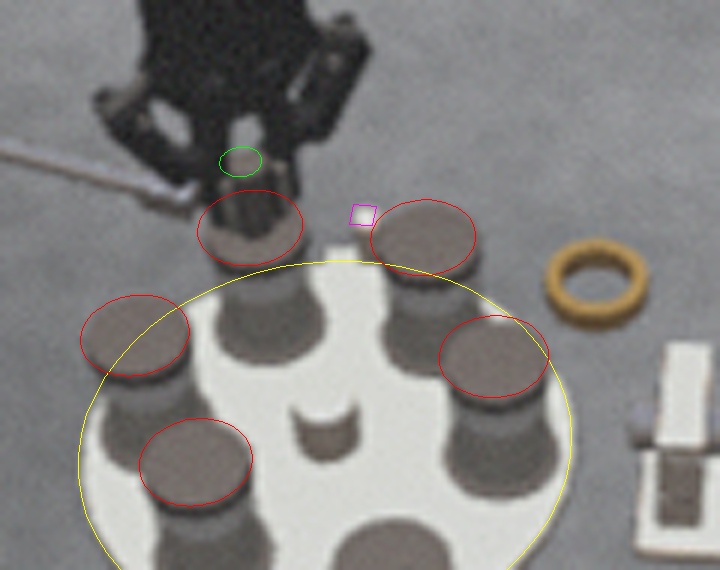

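View pics/ov8t.png

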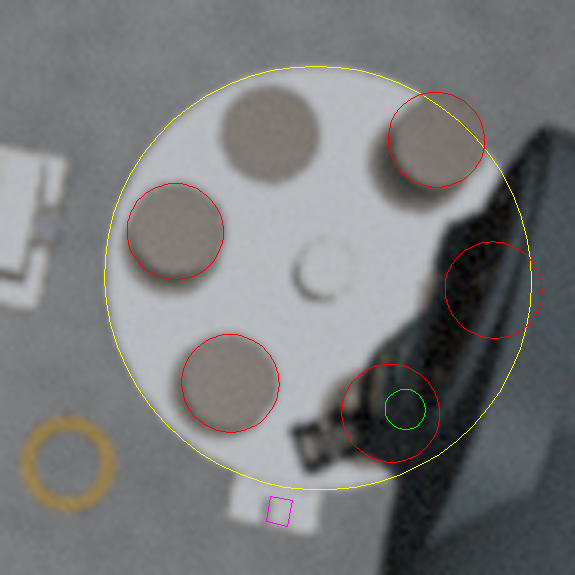

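>>> step_arm --gripper '[0, 0, 0, 0, 0, 0, 0, 0]' --pt "0.3 -4.2 0" --pt "0.6 -8.5 0" --pt "0.6 -8.5 0" --pt "0.6 -8.5 0" --pt "0.6 -8.5 0" --pt "0.2 -4.2 0" --pt "0 -2.1 0" --pt "0 0 0" --yaw '[0.05, 0.1, 0.1, 0.1, 0.1, 0.05, 0.025, 0]'

```text
t: 15.42
tool_pos: [0.4789, -0.1366, 0.1043]
tool_rot: [-3.141, -0.0, -0.177]
force: [2.6, 1.0, 1.4]
grip_width: 0.0192
```

>>> step_arm --gripper '[0, 0]' --pt "0 0 0" --pt "0 0 0" --yaw '[0, 0]'

```text
t: 15.68
tool_pos: [0.4789, -0.1367, 0.1043]
tool_rot: [-3.141, -0.0, -0.177]
force: [2.3, 2.2, 0.1]
grip_width: 0.0194
```

```bash
python3 - <<'E'
from fit import *
o=telemetry.get_obs();print(o["t"],o["tool_pos"],o["tool_rot"],o["force"],o["grip_width"])
ax=np.array([.561,-.1525]);th=np.radians(-10.7)
d=o["tool_pos"][:2]-ax; print(np.hypot(*d), (np.arctan2(d[1],d[0])-th-np.pi+np.pi)%(2*np.pi)-np.pi)
s=eyes.camera("scene");t=eyes.camera("top");cv2.imwrite("pics/scene9.png",s);cv2.imwrite("pics/top9.png",t)
overlay("scene",s,ax,th,0,"pics/ov9s.png",(215,145,120,95),6)
overlay("top",t,ax,th,0,"pics/ov9t.png",(300,145,115,115),5)
E
```

```text
15.675 [ 0.47889707 -0.13669559  0.10433993] [-3.14132362e+00 -1.91594994e-04 -1.76806129e-01] [2.28760323 2.22614406 0.07023457] 0.019393745441155456
0.08361023358894548 -0.003418792357610556
scene knob [ 0.47747791 -0.13671834]
top knob [ 0.47747791 -0.13671834]
```

View pics/ov9s.png

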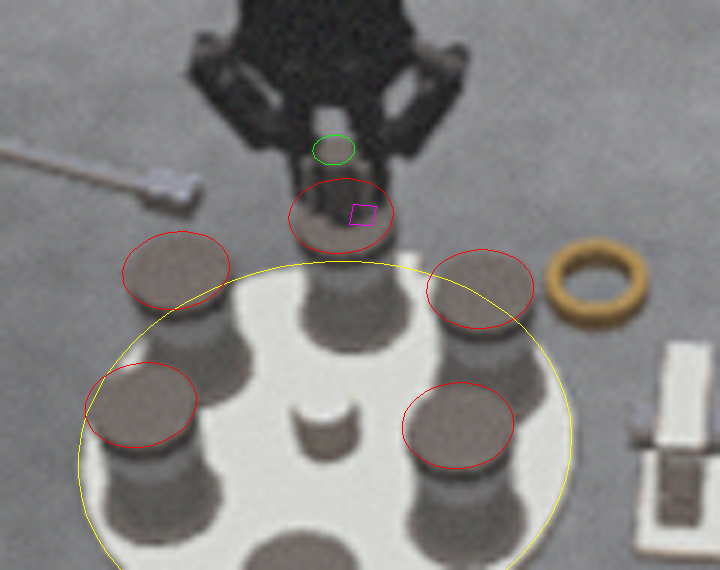

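View pics/ov9t.png

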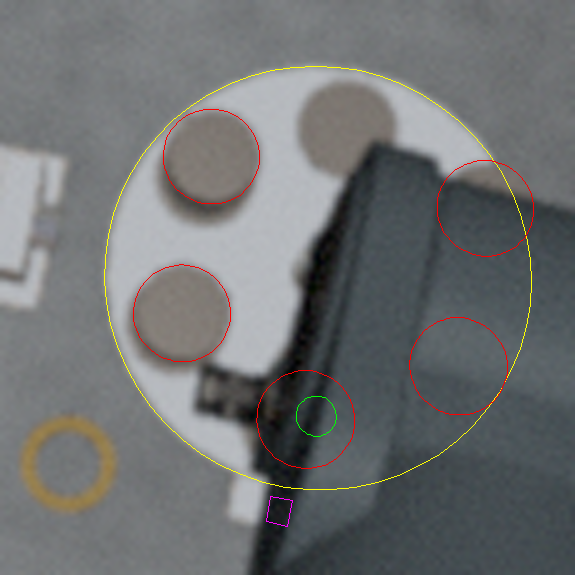

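```bash
python3 - <<'E'
from fit import *
from scipy.optimize import minimize
from scipy.ndimage import map_coordinates
t=np.linspace(0,2*np.pi,120)[:-1]; circ=lambda c,r,z:np.c_[c[0]+r*np.cos(t),c[1]+r*np.sin(t),t*0+z]
def run(n,fn,val0,skip=(),mask=None):
    g=cv2.GaussianBlur(cv2.imread(fn)[:,:,1].astype(np.float32),(0,0),0.8)
    gm=np.hypot(cv2.Sobel(g,cv2.CV_32F,1,0),cv2.Sobel(g,cv2.CV_32F,0,1)); gm=np.minimum(gm,120)
    S=lambda P:map_coordinates(gm,proj(n,P).T[::-1],order=1).mean()
    def cost(p):
        ax=p[:2];s=2*S(circ(ax,.12,.026))
        for i in range(6):
            if i in skip: continue
            a=np.pi+p[2]+i*np.pi/3; c=ax+.085*np.array([np.cos(a),np.sin(a)])
            s+= S(circ(c,.0245,.026)) if i==3 else S(circ(c,.0255,.096))
        return -s
    best=None
    for dv in (-.04,0,.04):
        q=minimize(cost,[.561,-.1525,np.radians(-10.7)+val0+dv],method="Nelder-Mead",options=dict(initial_simplex=None,xatol=1e-5,fatol=1e-4))
        if best is None or q.fun<best.fun: best=q
    ax=best.x[:2]
    # pointer box angle
    g0=[]
    for th in np.radians(np.arange(-16,-5,.25)):
        u=np.array([np.cos(th),np.sin(th)]);v=np.array([-u[1],u[0]]);p=ax-.134*u
        k=np.linspace(-1,1,15)
        P=[[*(p+.007*e*u+.006*s*v),.046] for s in(1,-1) for e in k]+[[*(p+.007*e*u+.006*s*v),.046] for e in(1,-1) for s in k]
        g0.append((S(np.array(P)),np.degrees(th)))
    print(n,fn,best.x[:2].round(4),"knob ang",np.degrees(best.x[2]).round(2),"ptr",sorted(g0)[-4:])
run("scene","pics/scene0.png",1.125); run("scene","pics/scene8.png",.52); run("scene","pics/scene9.png",0)
run("top","pics/top0.png",1.125); run("top","pics/top8.png",.52,(0,5)); run("top","pics/top9.png",0,(0,1,2))
E
```

```text
scene pics/scene0.png [ 0.562  -0.1509] knob ang 55.87 ptr [(np.float32(56.23481), np.float64(-13.5)), (np.float32(56.714268), np.float64(-12.75)), (np.float32(57.08348), np.float64(-13.25)), (np.float32(57.22852), np.float64(-13.0))]Traceback (most recent call last):
  File "<stdin>", line 29, in <module>
  File "<stdin>", line 18, in run
    res = _minimize_neldermead(fun, x0, args, callback, bounds=bounds,
                               **options)
    fxr = func(xr)
    fx = function(np.copy(x), *(wrapper_args + args))
  File "<stdin>", line 14, in cost
  File "<stdin>", line 8, in <lambda>
  File "h.py", line 4, in proj
    c=eyes.calibration(n); P=np.atleast_2d(P); p=P@c["world_to_cam"][:3,:3].T+c["world_to_cam"][:3,3]
ValueError: time passes only in moves, steps and waits
```

Too many calibration calls; I'll cache them.

```bash
python3 - <<'E'
from fit import *
import h
C={n:eyes.calibration(n) for n in("scene","top")}
def proj(n,P):
    c=C[n]; P=np.atleast_2d(P); p=P@c["world_to_cam"][:3,:3].T+c["world_to_cam"][:3,3]
    return np.c_[c["cx"]+c["fx"]*p[:,0]/-p[:,2], c["cy"]+c["fy"]*-p[:,1]/-p[:,2]]
from scipy.optimize import minimize
from scipy.ndimage import map_coordinates
t=np.linspace(0,2*np.pi,120)[:-1]; circ=lambda c,r,z:np.c_[c[0]+r*np.cos(t),c[1]+r*np.sin(t),t*0+z]
def run(n,fn,val0,skip=()):
    g=cv2.GaussianBlur(cv2.imread(fn)[:,:,1].astype(np.float32),(0,0),0.8)
    gm=np.hypot(cv2.Sobel(g,cv2.CV_32F,1,0),cv2.Sobel(g,cv2.CV_32F,0,1)); gm=np.minimum(gm,120)
    S=lambda P:map_coordinates(gm,proj(n,P).T[::-1],order=1).mean()
    def cost(p):
        ax=p[:2];s=2*S(circ(ax,.12,.026))
        for i in range(6):
            if i in skip: continue
            a=np.pi+p[2]+i*np.pi/3; c=ax+.085*np.array([np.cos(a),np.sin(a)])
            s+= S(circ(c,.0245,.026)) if i==3 else S(circ(c,.0255,.096))
        return -s
    best=None
    for dv in (-.04,0,.04):
        q=minimize(cost,[.561,-.1525,np.radians(-10.7)+val0+dv],method="Nelder-Mead",options=dict(xatol=1e-5,fatol=1e-4))
        if best is None or q.fun<best.fun: best=q
    ax=best.x[:2]
    g0=[]
    for th in np.radians(np.arange(-16,-5,.25)):
        u=np.array([np.cos(th),np.sin(th)]);v=np.array([-u[1],u[0]]);p=ax-.134*u
        k=np.linspace(-1,1,15)
        P=[[*(p+.007*e*u+.006*s*v),.046] for s in(1,-1) for e in k]+[[*(p+.007*e*u+.006*s*v),.046] for e in(1,-1) for s in k]
        g0.append((round(float(S(np.array(P))),1),float(np.degrees(th))))
    print(n,fn,best.x[:2].round(4),"knob ang",np.degrees(best.x[2]).round(2),"ptr",sorted(g0)[-3:])
run("scene","pics/scene0.png",1.125); run("scene","pics/scene8.png",.52); run("scene","pics/scene9.png",0)
run("top","pics/top0.png",1.125); run("top","pics/top8.png",.52,(0,5)); run("top","pics/top9.png",0,(0,1,2))
E
```

```text
scene pics/scene0.png [ 0.562  -0.1509] knob ang 55.87 ptr [(56.7, -12.75), (57.1, -13.25), (57.2, -13.0)]
scene pics/scene8.png [ 0.5622 -0.1515] knob ang 18.77 ptr [(118.5, -11.25), (118.6, -10.75), (118.7, -11.0)]
scene pics/scene9.png [ 0.5621 -0.1506] knob ang -11.25 ptr [(87.9, -14.750000000000002), (88.1, -15.25), (88.3, -14.999999999999998)]
top pics/top0.png [ 0.5605 -0.1535] knob ang 55.57 ptr [(77.3, -5.75), (78.9, -5.5), (80.3, -5.25)]
top pics/top8.png [ 0.5612 -0.1527] knob ang 18.15 ptr [(73.6, -5.5), (73.7, -13.5), (75.6, -5.25)]
top pics/top9.png [ 0.5603 -0.1524] knob ang -8.92 ptr [(101.8, -14.750000000000002), (102.6, -15.25), (102.9, -14.999999999999998)]
```

```bash
python3 - <<'E'
from h import *
s=cv2.imread("pics/scene9.png");t=cv2.imread("pics/top9.png")
cv2.imwrite("pics/full9.png",cv2.resize(np.vstack([s,t]),(480,600),interpolation=cv2.INTER_AREA))
crop("top","pics/t9.png",200,145,140,75,s=5,img=t)
for p in[(311.3,190.2)]:
    q=unproj("top",p,.0475); print(q, np.hypot(*(q[:2]-[.561,-.152])))
E
```

```text
[ 0.58416208 -0.00690636  0.0475    ] 0.14693075214127493
```

View pics/full9.png

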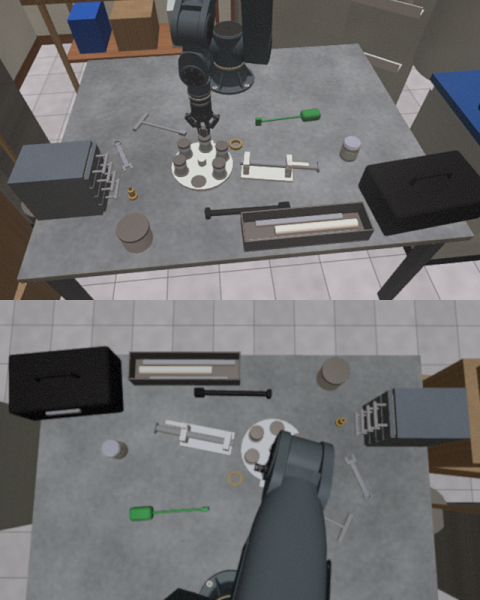

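View pics/t9.png

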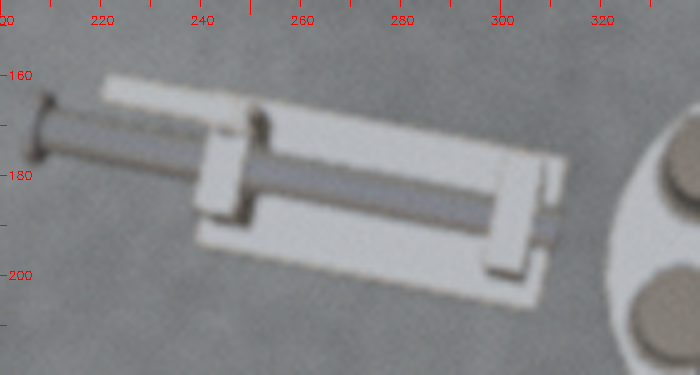

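The rail lies through both arches with its tip at (311,190) px, about 147 mm from the axle. The knob is still gripped at the pointer and the loose things haven't moved. Handing in.

```bash
python3 - <<'E'
from h import *
o=telemetry.get_obs();print(o["t"],o["force"],o["grip_width"])
print(ticket.job_done())
E
```

```text
15.775 [3.34931719 2.16724034 0.20347849] 0.019288478024929796
the job is handed in; nothing more can be done
None
```

The job is done and handed in at 15.8 s, with the gripper still holding the knob at the front pointer.

- **Rail:** I slid it back about 72 mm. Its tip is now about 147 mm from the axle, so it is clear of the turntable and still lies through both arches.
- **Turntable:** I gripped the knob at 30 N and turned the turntable clockwise by about 1.12 rad.
    - **Angle:** The scene camera puts it within about 0.004 rad of the pointer, and the gripper's position within about 0.005 rad.
    - **Disagreement:** A fit to the last top-camera picture was off by about 0.03 rad. I gave it little weight because the arm hid most of the jars in that view.
- **Forces:** A steady side force of about 3–4 N remained at the wrist at the end, because the gripper sits slightly off the knob's circle.
- **Loose things:** The final pictures show none of them disturbed.

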